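# Close up the drill case

## Robot

A 7-joint arm with a two-finger parallel gripper is mounted at the origin on the work surface. World frame = base frame: x ahead of the robot, y to its left, z up, the work surface at z = 0. Lengths are in m, angles in rad, forces in N, time in s.
With the tool pointing down it reaches from about 0.425 to 1.025 m from the base axis. Payload 9.4 kg.
Tool frame: the origin (TCP) lies at the very end of the fingers, on their centre line; the grasp point (between the pads) lies 19 mm behind it; z points along the fingers, y is the direction in which the jaws open and shut (so a half turn about z gives the same grasp; the last joint's range is limited). The gripper opens to 85 mm and grips with 20 to 120 N. Pads are 22 mm wide; open, the fingers measure 114 mm over their backs; the gripper's body (76 mm by 85 mm) begins 54 mm behind the grasp point. The pads swing forward as they close: fully open they stand 13 mm farther back than shut.
Start: joints at [-1.247, 0.599, -0.003, 1.599, 0.002, 0.943, -0.08], TCP at [0.283, 0.668, 0.231] pointing down, gripper open.
Joint ranges: [-2.57, 2.57], [-0.35, 1.97], [-1.29, 1.29], [0.11, 2.56], [-1.05, 4.19], [0.11, 1.86], [-2.63, 2.63]. Speed limits (rad/s): [2.22, 2.22, 3.01, 3.01, 3.14, 3.14, 3.14].

## Interface

Orientations are given as a 3x3 rotation matrix whose columns are the frame's x, y, z axes.
In Python, from rig import read_state, capture, camera_info, workorder, look_for gives the robot as it stands.
- The arm moves only by the shell command python3 -m jog 'ROWS' [OPENING] [FORCE]. ROWS is JSON, a list that holds one entry, the list of rows, each a list of 4 numbers: the shift along the tool's x, y, z in m, then the turn about the tool's z in degrees. A call has exactly 5 rows; each row is the pose to reach, as a shift and turn from the pose commanded when the call began, along the tool's axes at that moment; what a row does not reach only later rows make up. A row lasts 1/12 s, in which the tool goes at most 41.7 mm and 7.16 degrees, less where a joint would pass 70% of its speed; a pose out of reach is approached as far as the arm can. A call with a gripper value outside its range is refused whole. OPENING is the finger opening in m, from 0 to 0.0854, set as the call begins (- or left out, the last holds). The fingers move at their own pace and stop on an object; FORCE is the grip in N (left out, the last holds). Time passes only in rows, so rows that repeat a pose let the fingers close, or fill a call up. It gives the time, the measured TCP pose, the force and the opening at its end, in the units of the state.
- read_state(): the state, without advancing time (a new reading comes with each control period).
- capture(name): name is "scene" or "top" or "wrist"; returns the picture (384x512x3 uint8, blue, green, red); there is no depth.
- camera_info(name): a dict with "K" (3x3 intrinsics, pixels), "k1" (the pictures are not rectified: a ray, as slopes to the right and down, at radius r is drawn at 1 + k1 r^2 times it, then the intrinsics apply), "extrinsics" (4x4, takes a point from camera to world coordinates); the wrist camera has in their place "mount" (4x4, takes a point from camera to tool coordinates, whose origin is the TCP and whose axes are the flange's). Camera axes: x right, y down, z forward; pixel columns grow to the right and rows downward; lengths in m; the calibration is good to about 2 mm. A picture is of the moment at which its call begins: read the wrist's pose just before it. camera_info takes no time and is no camera call.
- workorder.hand_in(): hands the job in, once; it reports no verdict.
Trained networks look in the newest picture that a camera, given by its name, has taken for a name from the list of things; names that differ only in an ending like _2 or _b are one class to them, and where a whole thing is asked for, a point or a joint stands for the part that bears it (a point fixed in the world has none). Each returns a list of dicts, best first, with "confidence" (0 to 1); they miss things now and then, are a little off and sometimes report something else, mostly with a low value. They report only what shows in the picture. A call takes as long as a camera call.
- look_for(camera, query): "extent" ([left, top, right, bottom] as shares, 0 to 1, of the picture: columns of its width, rows of its height, round what is visible of it).
The state is a dict: "clock": time; "joint_pos": joint angles; "joint_vel": joint speeds; "joint_torque": joint torques, N m; "position": TCP position; "tool_rot": TCP orientation; "contact_force": force on the tool from outside, world axes, zero at the start; "torque": the same for the moment, N m; "finger_gap": opening from 0.0 (shut) to 1.0 (fully open).
Only numpy, scipy, OpenCV 4.12 (cv2) and the standard library are available. Lean on these libraries where they do the work, as an engineer would, in place of code of your own. Each camera call takes 0.05 s, during which the arm holds its last target.

## Task

The cordless drill is back in its black case. With the fingertips only, push the open lid over and down until it is fully shut, gently and without slamming it, and then push the two latches at the front in until each lies flat against the case. Do not lift or tip the case or shove it along the bench, and leave the drill in it and the other things on the bench where they are.

Things in the scene. Friction and masses are not known exactly. Their poses are not given: they have to be found in the camera images.
- case: black plastic drill case, loose, flat on the bench (3.5 kg with the drill); 270 mm along its x, 300 along y, 105 high when shut (base 72, lid 33). Origin: centre of its underside; z up, x from the front (latches and handle, -x side) to the back (lid hinge, +x side). The front looks more or less to the robot's right (-y)
- handle_mid (a point): middle of the fixed U-shaped carrying handle's bar, on the case's front: at case x -170, y 0, z 36 mm; bar 14 mm thick, whole handle within case y -57 to 57 mm
- lid (a joint): lid of the case, a hollow shell 270 by 300 mm, 33 deep; hinge line along the case's y at case x 135, z 72 mm. 0 = shut, grows (rad) as the front edge swings up and back; starts 0.8 to 1.15. The stiff hinge holds it at any angle; 1 to 5 N near its free (front) edge moves it
- lid_press (a point): point on the outside (top) face of the lid, midway along its width, 235 mm from the hinge line and 35 mm from the free edge; it moves with the lid and lies at x = -100 mm, y = 0, z = 105 mm in the case frame when the lid is shut
- latch_left (a joint): left (case +y) latch of the case: flat grey flap 38 mm wide, 50 long, 6 thick, on the lid's front edge. Lid shut: hinge line at case x -142, y 80, z 90 mm. 0 = flat against the front (closed: outer face at case x -145, lip -151, free end z 40 mm); a hook inside its end then catches a ledge on the base and locks the lid. Grows (rad) as the free end swings outward; starts 0.45 to 0.85. Stays where left; 2 to 4 N on its outer face, down and in, moves it
- latch_right (a joint): right (case -y) latch of the case: flat grey flap 38 mm wide, 50 long, 6 thick, on the lid's front edge. Lid shut: hinge line at case x -142, y -80, z 90 mm. 0 = flat against the front (closed: outer face at case x -145, lip -151, free end z 40 mm); a hook inside its end then catches a ledge on the base and locks the lid. Grows (rad) as the free end swings outward; starts 0.45 to 0.85. Stays where left; 2 to 4 N on its outer face, down and in, moves it
- latch_left_face (a point): point on the middle of the outer face of the left latch, 30 mm from its hinge towards the free end; moves with the latch
- latch_right_face (a point): point on the middle of the outer face of the right latch, 30 mm from its hinge towards the free end; moves with the latch
- drill: yellow and black cordless drill with its battery, loose, lying on its side in the case, 70 mm thick (its top is 74 mm above the bench, below the top of the shut lid); origin at the centre of its underside, near the middle of the case. To be left alone
- battery: bystander: spare battery pack, 115 by 72 mm, 60 mm high, loose on the bench; origin at the centre of its underside
- tape: bystander: roll of packing tape lying flat, 104 mm across, 48 mm high, loose; origin at the centre of its underside
- screwdriver: bystander: screwdriver lying on the bench, loose; origin on its underside

How it is judged:
On the way, in this order (a step that is already met when the one before it is completed fails the run):
1. the lid is fully shut (value of joint lid below 0.025 rad), for 0.2 s.
2. with the lid shut, both latches are pushed in flat (value of joint lid below 0.025 rad and value of joint each of latch_left, latch_right below 0.12 rad), for 0.2 s.
At the end, for the whole second after the job is handed in: The lid is shut (within 0.025 rad) and both latches lie flat (within 0.12 rad); the case rests level on the bench within 50 mm of where it stood, the drill lies in it, and the bystanders are where they were (battery and tape within 20 mm, screwdriver within 30 mm) (all of step 2 and distance of case from where it was at the start of the episode below 0.05 m and height (world z) of case below 0.006 m and angle between case's own z axis and vertical below 0.03 rad and linear speed of case below 0.02 m/s and distance of drill from where it was at the start of the episode below 0.07 m and distance of each of battery, tape from where it was at the start of the episode below 0.02 m and distance of screwdriver from where it was at the start of the episode below 0.03 m); the robot touches nothing.
It fails at once if the case is lifted (15 mm), tipped (0.1 rad) or shoved (50 mm) (height (world z) of case above 0.015 m or angle between case's own z axis and vertical above 0.1 rad or distance of case from where it was at the start of the episode above 0.05 m).
It fails at once if the lid is slammed (closing faster than 2 rad/s, about half a metre a second at its free edge) (velocity of joint lid below -2 rad/s).
It fails at once if the drill is lifted or taken out (height (world z) of drill above 0.03 m or distance of drill from where it was at the start of the episode above 0.07 m).
It fails at once if the case is pressed with the arm or the gripper's body (over 4 N) in place of the fingers (contact force between the arm and case above 4 N).
It fails at once if a bystander is disturbed (distance of any of battery, tape from where it was at the start of the episode above 0.02 m or distance of screwdriver from where it was at the start of the episode above 0.03 m).
It also fails if it takes over 56 s, if anything falls off the work surface, if the arm or the gripper's body presses on something with over 40 N, if the wrist force passes 120 N, or if a joint passes its speed limit or range.

## Working session

There is one attempt and no reset: what is moved stays moved. The work goes in short steps, Python scripts to look and compute and a shell command to move; the robot and the scene stay as the last step left them, time stands still between calls to the robot, and variables do not carry over. Pictures are saved under pics/ and viewed, and the job is handed in when it is done.

```bash
ls; mkdir -p pics; python3 - <<'E'
from rig import *
import cv2,numpy as np
s=read_state();print({k:np.round(v,3).tolist() for k,v in s.items()})
for n in ["scene","top"]:
    im=capture(n);cv2.imwrite(f"pics/{n}0.png",im)
    c=camera_info(n);print(n,{k:np.round(v,3).tolist() for k,v in c.items()})
    for q in ["case","lid","latch_left","latch_right","handle_mid","battery","tape","screwdriver"]:
        print(q,[(round(d['confidence'],2),(np.array(d['extent'])*[512,384,512,384]).round(0).tolist()) for d in look_for(n,q)[:3]])
E
```

```text
pics
{'clock': 0.0, 'joint_pos': [-1.247, 0.6, -0.003, 1.6, 0.002, 0.943, -0.08], 'joint_vel': [0.0, 0.001, 0.001, -0.0, -0.001, -0.001, -0.001], 'joint_torque': [0.0, -77.645, 1.565, -25.799, 0.012, 0.009, -0.0], 'position': [0.283, 0.667, 0.23], 'tool_rot': [[-0.921, 0.39, -0.0], [0.39, 0.921, -0.002], [-0.0, -0.002, -1.0]], 'contact_force': [0.536, -0.561, -0.848], 'torque': [-0.027, 0.001, -0.01], 'finger_gap': 0.999}
scene {'K': [[488.124, 0.0, 254.882], [0.0, 488.124, 195.202], [0.0, 0.0, 1.0]], 'k1': -0.207, 'extrinsics': [[-0.061, 0.747, -0.662, 1.517], [0.998, 0.053, -0.032, 0.049], [0.011, -0.662, -0.749, 1.167], [0.0, 0.0, 0.0, 1.0]]}
case [(0.73, [213.0, 103.0, 336.0, 261.0])]
lid [(0.68, [102.0, 174.0, 123.0, 213.0]), (0.46, [267.0, 108.0, 289.0, 123.0])]
latch_left [(0.72, [266.0, 112.0, 291.0, 124.0])]
latch_right []
handle_mid [(0.96, [215.0, 102.0, 334.0, 257.0])]
battery [(0.57, [101.0, 172.0, 126.0, 212.0])]
tape []
screwdriver [(0.84, [111.0, 216.0, 157.0, 243.0]), (0.64, [266.0, 104.0, 335.0, 239.0])]
top {'K': [[469.491, 0.0, 257.612], [0.0, 469.491, 191.693], [0.0, 0.0, 1.0]], 'k1': -0.129, 'extrinsics': [[0.021, -0.991, 0.134, 0.368], [-1.0, -0.021, -0.001, 0.014], [0.003, -0.134, -0.991, 1.479], [0.0, 0.0, 0.0, 1.0]]}
case [(0.83, [187.0, 113.0, 304.0, 239.0]), (0.27, [226.0, 129.0, 250.0, 147.0]), (0.16, [372.0, 158.0, 397.0, 174.0])]
lid []
latch_left []
latch_right [(0.72, [231.0, 192.0, 254.0, 213.0]), (0.59, [227.0, 129.0, 251.0, 147.0])]
handle_mid [(0.65, [188.0, 112.0, 301.0, 236.0])]
battery [(0.9, [391.0, 187.0, 420.0, 229.0])]
tape [(0.77, [118.0, 203.0, 155.0, 238.0])]
screwdriver [(0.73, [188.0, 114.0, 251.0, 240.0]), (0.59, [371.0, 158.0, 399.0, 176.0])]
```

```bash
python3 - <<'E'
import cv2
for n,(x0,y0,x1,y1) in {"scene":(160,70,360,290),"top":(100,90,340,270)}.items():
    im=cv2.imread(f"pics/{n}0.png")
    c=im[y0:y1,x0:x1];f=min(800/c.shape[1],600/c.shape[0])
    c=cv2.resize(c,None,fx=f,fy=f,interpolation=cv2.INTER_CUBIC)
    for x in range(x0,x1,20): cv2.putText(c,str(x),(int((x-x0)*f),10),0,.35,(0,0,255),1);cv2.line(c,(int((x-x0)*f),0),(int((x-x0)*f),600),(0,0,120),1)
    for y in range(y0,y1,20): cv2.putText(c,str(y),(0,int((y-y0)*f)),0,.35,(0,0,255),1);cv2.line(c,(0,int((y-y0)*f)),(800,int((y-y0)*f)),(0,0,120),1)
    cv2.imwrite(f"pics/{n}0c.png",c)
E
```

```text
(no output)
```

View pics/scene0.png

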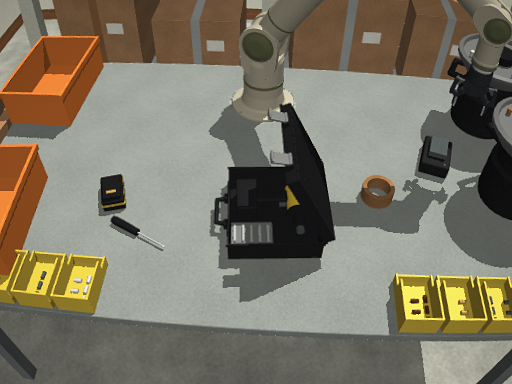

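View pics/top0.png

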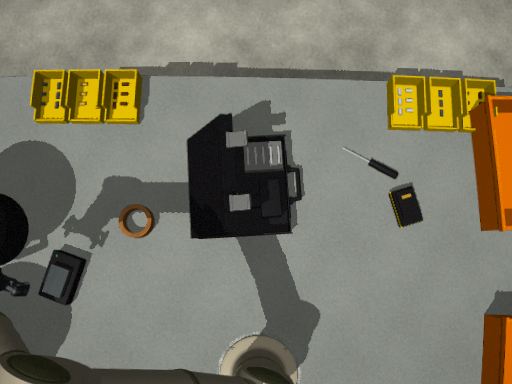

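```bash
sleep 1
```

```text
(no output)
```

View pics/scene0c.png

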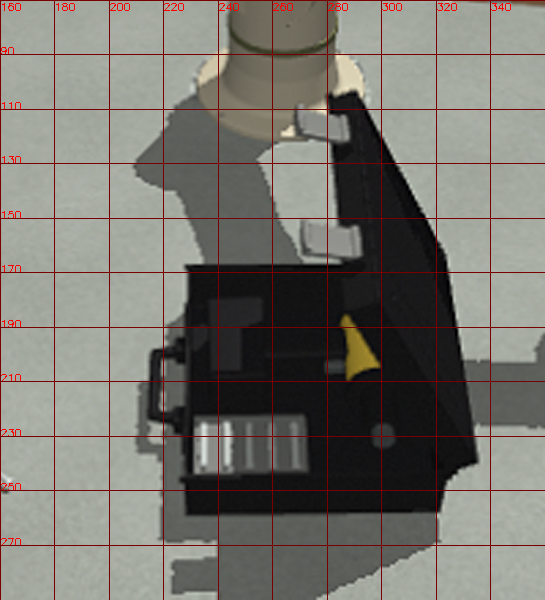

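View pics/top0c.png

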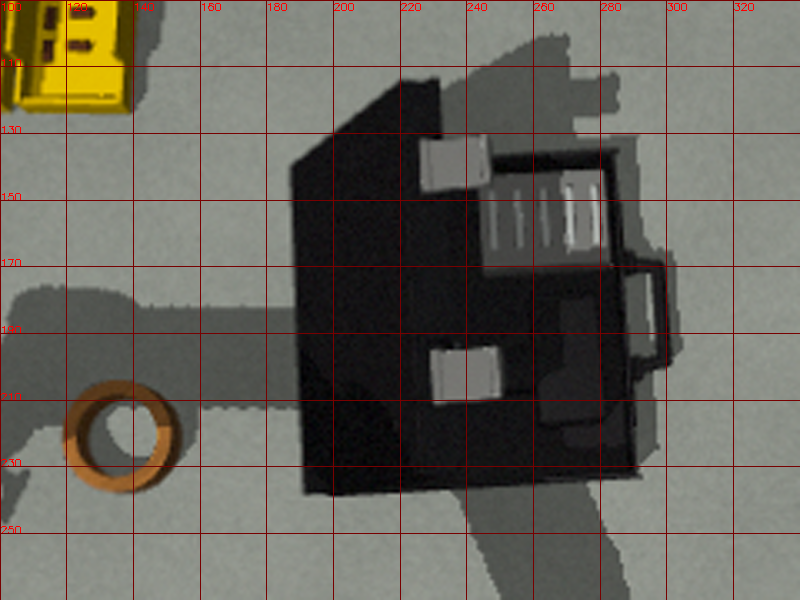

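```bash
cat > h.py <<'E'
import numpy as np
from rig import camera_info
CI={n:camera_info(n) for n in("scene","top")}
def proj(n,P,ext=None,c=None):
    c=c or CI[n]; T=np.linalg.inv(np.array(c["extrinsics"]) if ext is None else ext)
    p=T[:3,:3]@np.asarray(P)+T[:3,3]; s=p[:2]/p[2]; s=s*(1+c["k1"]*(s@s)); K=np.array(c["K"])
    return np.array([K[0,0]*s[0]+K[0,2],K[1,1]*s[1]+K[1,2]])
def R(y): c,s=np.cos(y),np.sin(y); return np.array([[c,-s,0],[s,c,0],[0,0,1]])
def lidp(r,y,h,th): return np.array([.135-r*np.cos(th)+h*np.sin(th),y,.072+r*np.sin(th)+h*np.cos(th)])
def w(q,p): return R(q[2])@p+[q[0],q[1],0]
E
cat > fit.py <<'E'
from h import *
from scipy.optimize import least_squares
B=lambda x,y,z:('b',x,y,z); L=lambda r,y,h:('l',r,y,h)
obs=[("top",B(-.135,-.15,.072),(283,135)),("top",B(-.135,.15,.072),(290,234)),
("top",L(.27,-.15,0),(231,113)),("top",L(.27,-.15,.033),(220,114)),("top",L(0,-.15,.033),(188,140)),("top",L(0,.15,.033),(191,238)),
("scene",B(-.135,.15,.072),(228,167)),("scene",B(-.135,-.15,.0),(228.5,258)),("scene",B(.135,-.15,0),(321,258)),
("scene",L(.27,.15,.033),(291,104)),("scene",L(.27,.15,0),(281,105)),("scene",L(.27,-.15,.033),(322.4,161.7)),("scene",L(0,-.15,.033),(335,239.4)),
("top",B(-.17,0,.043),(299,184))]
def res(q,full=False):
    o=[]
    for n,f,uv in obs:
        p=np.array(f[1:]) if f[0]=='b' else lidp(*f[1:],q[3])
        o.append(proj(n,w(q,p))-uv)
    return np.array(o) if full else np.ravel(o)
r=least_squares(res,[.6,.05,np.pi/2,1.],loss='soft_l1')
print(r.x.round(4));print(res(r.x,True).round(1))
E
python3 fit.py
```

```text
[0.5738 0.0579 1.6501 1.1233]
[[  1.2   0.4]
 [  0.8  -1.2]
 [ -0.7   1.8]
 [ -1.7  -0.1]
 [ -1.6  -0.2]
 [ -0.8   0.4]
 [  0.2  -0.4]
 [ -1.3   0.6]
 [ -0.3  -0.4]
 [  0.3  -2.7]
 [ -0.6   0.3]
 [-22.2  17.7]
 [  0.    0.4]
 [ -0.9   0.2]]
```

```bash
python3 -m jog '[[[-0.034,-0.022,-0.014,6],[-0.068,-0.044,-0.028,12],[-0.102,-0.066,-0.042,18],[-0.136,-0.088,-0.056,24],[-0.17,-0.11,-0.07,30]]]' 0 40
python3 - <<'E'
from rig import *
import numpy as np
s=read_state();print({k:np.round(s[k],3).tolist() for k in("clock","position","tool_rot","finger_gap","contact_force","joint_pos")})
E
```

```text
clock: 1.32
position: [0.3941, 0.5029, 0.3001]
tool_rot: [[-0.598, 0.801, 0.0], [0.801, 0.598, 0.0], [0.0, 0.0, -1.0]]
contact_force: [0.9, 0.3, 0.5]
finger_gap: 0.3
{'clock': 1.317, 'position': [0.394, 0.503, 0.3], 'tool_rot': [[-0.598, 0.801, 0.0], [0.801, 0.598, 0.0], [0.0, 0.0, -1.0]], 'finger_gap': 0.3, 'contact_force': [0.897, 0.307, 0.548], 'joint_pos': [-1.1, 0.43, 0.154, 1.738, -0.077, 0.979, -0.276]}
```

```bash
python3 -m jog '[[[-0.04,-0.002,0,7],[-0.08,-0.003,0,14],[-0.12,-0.004,0,21],[-0.16,-0.006,0,28],[-0.20,-0.007,0,32.2]]]'
python3 - <<'E'
from h import *
from rig import *
s=read_state();p=np.array(s["position"])
q=[.5738,.0579,1.6501]
print((R(q[2]).T@(p-[q[0],q[1],0])).round(4), np.degrees(np.arctan2(s["tool_rot"][1][0],s["tool_rot"][0][0])))
E
```

```text
clock: 1.73
position: [0.5089, 0.339, 0.2998]
tool_rot: [[-0.078, 0.997, 0.0], [0.997, 0.078, 0.001], [0.0, 0.0, -1.0]]
contact_force: [0.6, 1.3, -0.7]
finger_gap: 0.0
[0.2853 0.0424 0.2998] 94.46569470560217
```

```bash
python3 -m jog '[[[-0.038,0.01,0,0],[-0.076,0.02,0,0],[-0.114,0.03,0,0],[-0.148,0.04,0.003,0],[-0.175,0.042,0.005,0]]]'
cat > st.py <<'E'
from h import *
from rig import *
import cv2,sys
s=read_state();p=np.array(s["position"])
q=[.5738,.0579,1.6501]
f=np.array(s["contact_force"])
print("t",round(s["clock"],2),"case",(R(q[2]).T@(p-[q[0],q[1],0])).round(4),"F case",(R(q[2]).T@f).round(1))
if len(sys.argv)>1:
    a=capture("scene")[60:280,140:380];b=capture("top")[80:260,160:340]
    b=cv2.resize(b,(367,367),interpolation=3);a=cv2.resize(a,(400,367),interpolation=3)
    cv2.imwrite("pics/%s.png"%sys.argv[1],np.hstack([a,b]))
E
python3 st.py a1
```

```text
clock: 2.15
position: [0.5664, 0.1666, 0.2947]
tool_rot: [[-0.082, 0.997, 0.002], [0.997, 0.082, -0.0], [-0.001, 0.002, -1.0]]
contact_force: [0.0, -0.7, 0.4]
finger_gap: -0.001
t 2.15 case [ 0.1089 -0.0012  0.2947] F case [-0.7  0.1  0.4]
```

View pics/a1.png

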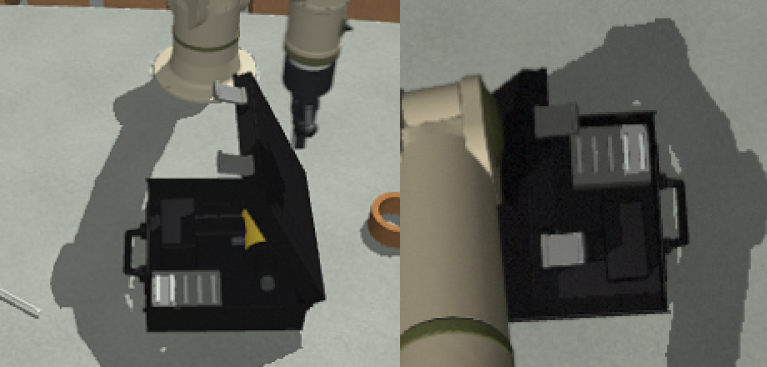

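The scene half (left) shows the shut fingers just behind the open lid (tip near 300,145), with the lid untouched. I'll approach to contact.

```bash
python3 -m jog '[[[-0.007,0,0,0],[-0.014,0,0,0],[-0.021,0,0,0],[-0.028,0,0,0],[-0.035,0,0,0]]]'; python3 st.py
```

```text
clock: 2.67
position: [0.5677, 0.135, 0.2944]
tool_rot: [[-0.085, 0.996, 0.0], [0.996, 0.085, 0.0], [0.0, 0.0, -1.0]]
contact_force: [0.3, -0.7, -0.3]
finger_gap: -0.0
t 2.67 case [ 0.0773 -0.      0.2944] F case [-0.8 -0.3 -0.3]
```

```bash
python3 - <<'E'
import numpy as np
for t in np.arange(1.14,-.05,-.04):
    print(round(t,2),(np.array([135-235*np.cos(t)+33*np.sin(t)+11,72+235*np.sin(t)+33*np.cos(t)])).round(1))
E
```

```text
1.14 [ 77.9 299.3]
1.1 [ 68.8 296.4]
1.06 [ 59.9 293.1]
1.02 [ 51.1 289.5]
0.98 [ 42.5 285.5]
0.94 [ 34.  281.2]
0.9 [ 25.8 276.6]
0.86 [ 17.7 271.6]
0.82 [  9.8 266.3]
0.78 [  2.1 260.7]
0.74 [ -5.3 254.8]
0.7 [-12.5 248.6]
0.66 [-19.4 242.2]
0.62 [-26.1 235.4]
0.58 [-32.5 228.4]
0.54 [-38.6 221.1]
0.5 [-44.4 213.6]
0.46 [-49.9 205.9]
0.42 [-55.1 198. ]
0.38 [-60.  189.8]
0.34 [-64.5 181.5]
0.3 [-68.8 173. ]
0.26 [-72.6 164.3]
0.22 [-76.1 155.5]
0.18 [-79.3 146.5]
0.14 [-82.1 137.5]
0.1 [-84.5 128.3]
0.06 [-86.6 119. ]
0.02 [-88.3 109.7]
-0.02 [-89.6 100.3]
```

```bash
python3 -m jog '[[[-0.010,0,0.001,0],[-0.019,0,0.004,0],[-0.028,0,0.008,0],[-0.037,0,0.012,0],[-0.046,0,0.017,0]]]'; python3 st.py
```

```text
clock: 3.08
position: [0.5718, 0.0884, 0.2771]
tool_rot: [[-0.085, 0.996, 0.0], [0.996, 0.085, 0.0], [0.0, 0.0, -1.0]]
contact_force: [-1.1, 2.5, 3.1]
finger_gap: 0.001
t 3.08 case [ 0.0306 -0.0004  0.2771] F case [2.5 0.9 3.1]
```

```bash
python3 -m jog '[[[-0.008,0,0.005,0],[-0.016,0,0.010,0],[-0.024,0,0.0155,0],[-0.031,0,0.0215,0],[-0.0385,0,0.0275,0]]]'; python3 st.py a2
```

```text
clock: 3.5
position: [0.575, 0.0497, 0.2494]
tool_rot: [[-0.084, 0.996, 0.0], [0.996, 0.084, -0.0], [-0.0, 0.0, -1.0]]
contact_force: [-0.6, 1.4, 2.9]
finger_gap: -0.001
t 3.5 case [-0.0083 -0.0006  0.2494] F case [1.4 0.5 2.9]
```

View pics/a2.png

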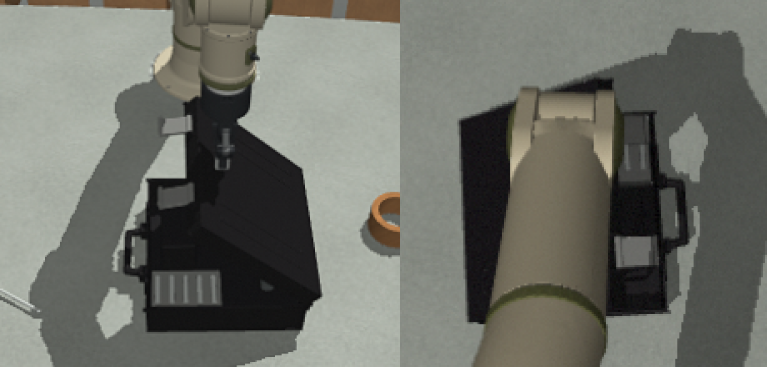

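The lid now leans forward with the fingertip on its outer face (left picture, 222,165), and the case hasn't moved.

```bash
python3 -m jog '[[[-0.007,0,0.0065,0],[-0.014,0,0.0135,0],[-0.0205,0,0.0205,0],[-0.0265,0,0.0275,0],[-0.0325,0,0.035,0]]]'; python3 st.py
```

```text
clock: 4.02
position: [0.5779, 0.0176, 0.2142]
tool_rot: [[-0.084, 0.996, 0.001], [0.996, 0.084, -0.0], [-0.0, 0.0, -1.0]]
contact_force: [0.1, 0.7, 3.0]
finger_gap: -0.001
t 4.02 case [-0.0405 -0.0009  0.2142] F case [ 0.7 -0.1  3. ]
```

```bash
python3 -m jog '[[[-0.0055,0,0.0075,0],[-0.011,0,0.0155,0],[-0.016,0,0.0235,0],[-0.0205,0,0.032,0],[-0.025,0,0.040,0]]]'; python3 st.py
```

```text
clock: 4.43
position: [0.5798, -0.0071, 0.1739]
tool_rot: [[-0.084, 0.996, -0.0], [0.996, 0.084, -0.0], [-0.0, -0.0, -1.0]]
contact_force: [0.5, 0.5, 1.6]
finger_gap: -0.003
t 4.43 case [-0.0653 -0.0008  0.1739] F case [ 0.5 -0.6  1.6]
```

```bash
python3 -m jog '[[[-0.004,0,0.0085,0],[-0.0075,0,0.0175,0],[-0.011,0,0.0265,0],[-0.0135,0,0.0345,0],[-0.0155,0,0.042,0]]]'; python3 st.py a3
```

```text
clock: 4.85
position: [0.581, -0.0224, 0.1319]
tool_rot: [[-0.084, 0.996, -0.0], [0.996, 0.084, -0.0], [-0.0, -0.0, -1.0]]
contact_force: [0.7, -1.0, 1.1]
finger_gap: 0.0
t 4.85 case [-0.0806 -0.0008  0.1319] F case [-1.  -0.6  1.1]
```

View pics/a3.png

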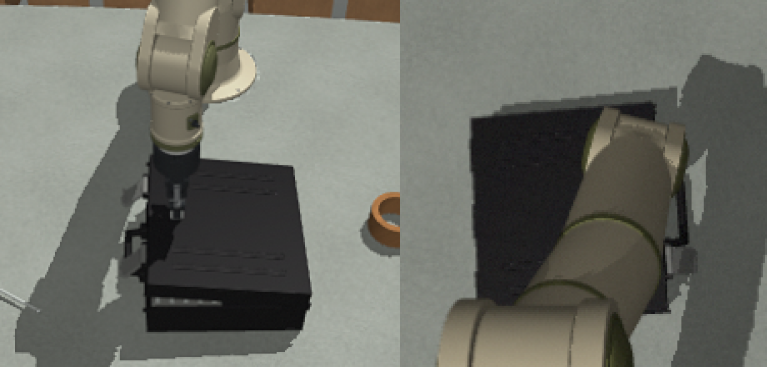

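The lid is nearly shut, with a thin gap left at its front right side (left picture, about 150–220,300).

```bash
python3 -m jog '[[[-0.0012,0,0.005,0],[-0.0025,0,0.010,0],[-0.0035,0,0.015,0],[-0.0045,0,0.020,0],[-0.005,0,0.024,0]]]'; python3 st.py;  python3 -m jog '[[[-0.000,0,0.001,0],[0,0,0.002,0],[0,0,0.003,0],[0,0,0.004,0],[0,0,0.004,0]]]'; python3 st.py
```

```text
clock: 5.37
position: [0.5813, -0.0269, 0.1083]
tool_rot: [[-0.085, 0.996, -0.0], [0.996, 0.085, 0.0], [0.0, -0.0, -1.0]]
contact_force: [-1.2, 0.4, 1.9]
finger_gap: 0.0
t 5.37 case [-0.0851 -0.0008  0.1083] F case [0.5 1.1 1.9]
clock: 5.78
position: [0.5816, -0.0271, 0.1051]
tool_rot: [[-0.084, 0.996, 0.0], [0.996, 0.084, -0.0], [-0.0, 0.0, -1.0]]
contact_force: [-0.8, -1.4, 1.8]
finger_gap: 0.0
t 5.78 case [-0.0854 -0.0011  0.1051] F case [-1.4  0.9  1.8]
```

Continue down until the force shows the lid is firmly seated.

```bash
python3 -m jog '[[[0,0,0.0005,0],[0,0,0.001,0],[0,0,0.0015,0],[0,0,0.002,0],[0,0,0.002,0]]]'; python3 st.py;  python3 -m jog '[[[0,0,0.0005,0],[0,0,0.001,0],[0,0,0.001,0],[0,0,0.001,0],[0,0,0.001,0]]]'; python3 st.py a4
```

```text
clock: 6.2
position: [0.5817, -0.0271, 0.1049]
tool_rot: [[-0.084, 0.996, 0.002], [0.996, 0.084, 0.001], [0.001, 0.002, -1.0]]
contact_force: [-6.3, 0.6, 25.9]
finger_gap: -0.002
t 6.2 case [-0.0854 -0.0012  0.1049] F case [ 1.1  6.3 25.9]
clock: 6.62
position: [0.5818, -0.0271, 0.1048]
tool_rot: [[-0.084, 0.996, 0.002], [0.996, 0.084, 0.001], [0.001, 0.002, -1.0]]
contact_force: [-9.3, 0.2, 35.6]
finger_gap: 0.004
t 6.62 case [-0.0854 -0.0012  0.1048] F case [ 0.9  9.3 35.6]
```

View pics/a4.png

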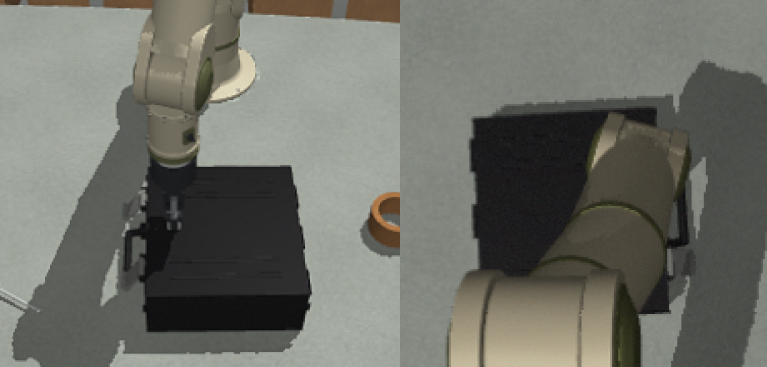

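The lid looks flush. The tip sits at 105 mm with 35 N under it, so it is seated. Next: lift, move out in front of the right (far) latch.

```bash
python3 -m jog '[[[0,0,-0.02,0],[0,0,-0.045,0],[-0.03,0.02,-0.06,0],[-0.065,0.04,-0.06,0],[-0.10,0.06,-0.06,0]]]';  python3 -m jog '[[[-0.025,0.018,0,0],[-0.035,0.02,0,0],[-0.035,0.02,0,0],[-0.035,0.02,0,0],[-0.035,0.02,0,0]]]'; python3 st.py a5
python3 - <<'E'
from rig import *
import numpy as np
for n in ["scene","top"]:
    capture(n)
    for q in ["latch_left","latch_right"]:
        print(n,q,[(round(d['confidence'],2),(np.array(d['extent'])*[512,384,512,384]).round(0).tolist()) for d in look_for(n,q)[:3]])
E
```

```text
clock: 7.13
position: [0.6516, -0.1215, 0.1637]
tool_rot: [[-0.087, 0.996, 0.003], [0.996, 0.087, 0.0], [-0.0, 0.003, -1.0]]
contact_force: [0.1, 1.0, -1.2]
finger_gap: -0.003
clock: 7.55
position: [0.6718, -0.1527, 0.1615]
tool_rot: [[-0.086, 0.996, -0.001], [0.996, 0.086, 0.001], [0.001, -0.001, -1.0]]
contact_force: [-0.5, 0.9, 0.1]
finger_gap: 0.001
t 7.55 case [-0.2178 -0.081   0.1615] F case [0.9 0.5 0.1]
scene latch_left [(0.61, [210.0, 176.0, 228.0, 193.0])]
scene latch_right [(0.57, [101.0, 173.0, 125.0, 210.0]), (0.49, [213.0, 213.0, 228.0, 235.0])]
top latch_left [(0.62, [193.0, 130.0, 298.0, 239.0])]
top latch_right []
```

View pics/a5.png

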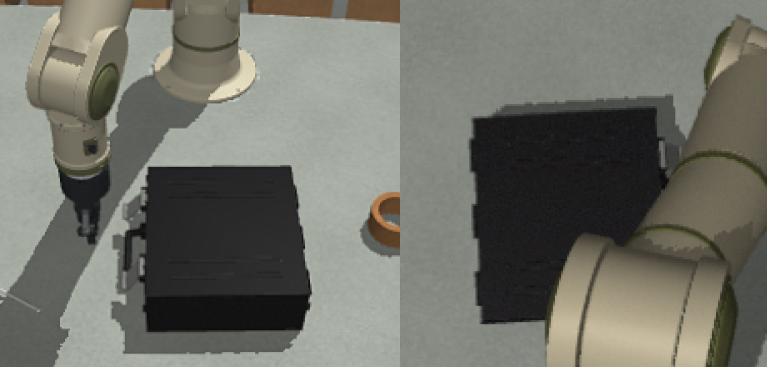

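```bash
python3 - <<'E'
from h import *
q=[.5738,.0579,1.6501]
for nm,p in {"latR":(-.16,-.08,.06),"latL":(-.16,.08,.06),"lidfar":(-.135,-.15,.105),"lidnear":(-.135,.15,.105),"backL":(.135,.15,.105),"backR":(.135,-.15,.105),"tip":(-.2178,-.081,.1615)}.items():
    a=proj("scene",w(q,np.array(p)));b=proj("top",w(q,np.array(p)))
    print(nm,((a-[140,60])*[400/240,367/220]).round(0),((b-[160,80])*367/180+[400,0]).round(0))
E
```

```text
latR [130. 278.] [672. 159.]
latL [133. 209.] [680. 264.]
lidfar [143. 295.] [655. 107.]
lidnear [147. 165.] [668. 311.]
backL [291. 165.] [480. 321.]
backR [309. 293.] [472. 118.]
tip [ 92. 240.] [719. 141.]
```

All projected points match the picture (right latch at 130,278, left at 133,209), so the case hasn't moved. I'll go down in front of the right latch.

```bash
python3 -m jog '[[[0.003,0,0.03,0],[0.003,0,0.06,0],[0.003,0,0.09,0],[0.003,0,0.112,0],[0.003,0,0.116,0]]]'; python3 st.py; python3 -m jog '[[[0.006,0,0,0],[0.012,0,0,0],[0.018,0,0,0],[0.023,0,0,0],[0.028,0,0,0]]]'; python3 st.py a6
```

```text
clock: 8.37
position: [0.6701, -0.1509, 0.0419]
tool_rot: [[-0.085, 0.996, -0.006], [0.996, 0.085, 0.001], [0.002, -0.005, -1.0]]
contact_force: [-0.5, -0.2, -0.2]
finger_gap: -0.001
t 8.37 case [-0.2158 -0.0795  0.0419] F case [-0.2  0.5 -0.2]
clock: 8.78
position: [0.6707, -0.1228, 0.0473]
tool_rot: [[-0.085, 0.996, 0.002], [0.996, 0.085, 0.0], [-0.0, 0.002, -1.0]]
contact_force: [0.3, -0.2, -0.4]
finger_gap: -0.001
t 8.78 case [-0.1878 -0.0823  0.0473] F case [-0.2 -0.3 -0.4]
```

View pics/a6.png

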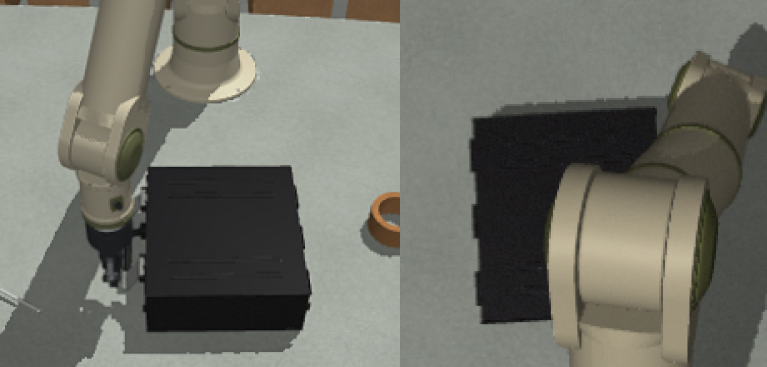

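```bash
python3 -m jog '[[[0.004,0,0,0],[0.008,0,0,0],[0.012,0,0,0],[0.015,0,0,0],[0.018,0,0,0]]]'; python3 st.py;python3 -m jog '[[[0.002,0,0,0],[0.004,0,0,0],[0.005,0,0,0],[0.006,0,0,0],[0.006,0,0,0]]]'; python3 st.py
```

```text
clock: 9.3
position: [0.6684, -0.1053, 0.0458]
tool_rot: [[-0.085, 0.996, -0.0], [0.996, 0.085, 0.0], [0.0, -0.0, -1.0]]
contact_force: [-0.1, -1.8, -0.4]
finger_gap: 0.002
t 9.3 case [-0.1702 -0.0814  0.0458] F case [-1.8  0.3 -0.4]
clock: 9.72
position: [0.668, -0.0996, 0.0459]
tool_rot: [[-0.085, 0.996, 0.0], [0.996, 0.085, 0.0], [0.0, 0.0, -1.0]]
contact_force: [-0.0, -0.7, 0.5]
finger_gap: 0.002
t 9.72 case [-0.1645 -0.0814  0.0459] F case [-0.7  0.1  0.5]
```

```bash
python3 -m jog '[[[0.001,0,0,0],[0.002,0,0,0],[0.003,0,0,0],[0.004,0,0,0],[0.004,0,0,0]]]'; python3 st.py;python3 -m jog '[[[0.0005,0,0,0],[0.001,0,0,0],[0.0015,0,0,0],[0.002,0,0,0],[0.002,0,0,0]]]'; python3 st.py a7
```

```text
clock: 10.13
position: [0.6676, -0.0956, 0.0459]
tool_rot: [[-0.085, 0.996, -0.0], [0.996, 0.085, 0.0], [0.0, -0.0, -1.0]]
contact_force: [1.1, -0.7, -0.3]
finger_gap: 0.001
t 10.13 case [-0.1605 -0.0814  0.0459] F case [-0.7 -1.1 -0.3]
clock: 10.55
position: [0.6674, -0.0938, 0.0459]
tool_rot: [[-0.084, 0.996, -0.0], [0.996, 0.084, 0.0], [0.0, -0.0, -1.0]]
contact_force: [0.6, -0.7, 0.6]
finger_gap: -0.001
t 10.55 case [-0.1587 -0.0813  0.0459] F case [-0.8 -0.6  0.6]
```

View pics/a7.png

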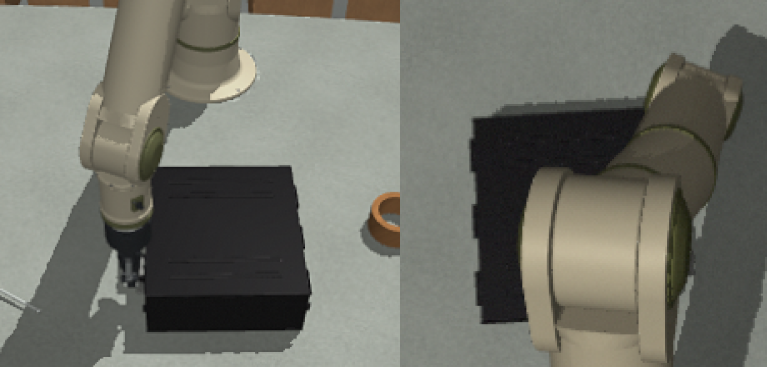

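```bash
python3 -m jog '[[[0.0007,0,0,0],[0.0014,0,0,0],[0.002,0,0,0],[0.0027,0,0,0],[0.0033,0,0,0]]]'; python3 st.py
```

```text
clock: 11.07
position: [0.6674, -0.0926, 0.0462]
tool_rot: [[-0.083, 0.997, 0.001], [0.997, 0.083, -0.002], [-0.002, 0.001, -1.0]]
contact_force: [1.2, -8.3, 0.6]
finger_gap: 0.001
t 11.07 case [-0.1574 -0.0814  0.0462] F case [-8.4 -0.5  0.6]
```

```bash
python3 -m jog '[[[-0.012,0,0,0],[-0.03,0,0,0],[-0.055,0,0,0],[-0.058,0,-0.03,0],[-0.058,0,-0.06,0]]]'; python3 -m jog '[[[0,0,-0.03,0],[0,-0.02,-0.055,0],[0,-0.055,-0.055,0],[0,-0.09,-0.055,0],[0,-0.125,-0.055,0]]]'; python3 st.py a8
python3 - <<'E'
from rig import *
import cv2
a=capture("scene")[150:275,195:345];cv2.imwrite("pics/b8.png",cv2.resize(a,None,fx=5,fy=4.8,interpolation=3))
E
```

```text
clock: 11.48
position: [0.6704, -0.151, 0.1047]
tool_rot: [[-0.081, 0.997, -0.004], [0.997, 0.081, 0.0], [0.0, -0.004, -1.0]]
contact_force: [0.3, 0.2, 0.4]
finger_gap: 0.001
clock: 11.9
position: [0.5462, -0.1587, 0.1613]
tool_rot: [[-0.085, 0.996, 0.001], [0.996, 0.085, 0.001], [0.001, 0.001, -1.0]]
contact_force: [-0.1, -0.1, -0.1]
finger_gap: -0.006
t 11.9 case [-0.2137  0.0447  0.1613] F case [-0.1  0.1 -0.1]
```

View pics/b8.png

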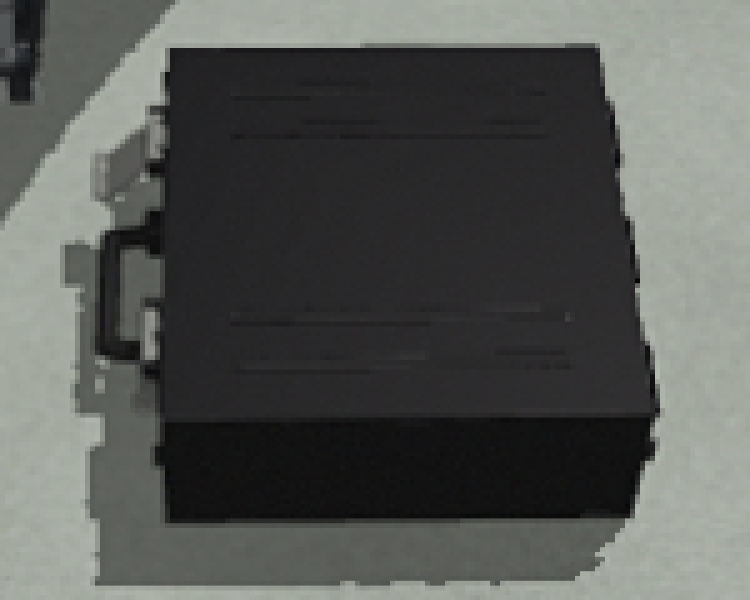

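View pics/a8.png

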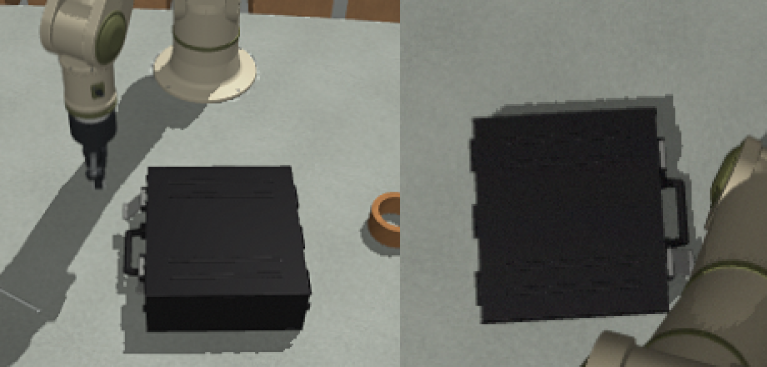

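The right latch (150,335) now lies flat and the left one (100–160,160) still stands out. Now the left latch.

```bash
python3 -m jog '[[[-0.002,-0.036,0,0],[-0.002,-0.036,0.03,0],[-0.002,-0.036,0.07,0],[-0.002,-0.036,0.105,0],[-0.002,-0.036,0.115,0]]]'; python3 st.py; python3 -m jog '[[[0.006,0,0,0],[0.012,0,0,0],[0.018,0,0,0],[0.023,0,0,0],[0.028,0,0,0]]]'; python3 st.py
```

```text
clock: 12.47
position: [0.5112, -0.1631, 0.042]
tool_rot: [[-0.085, 0.996, -0.004], [0.996, 0.085, 0.002], [0.002, -0.004, -1.0]]
contact_force: [0.1, 0.4, -0.5]
finger_gap: -0.0
t 12.47 case [-0.2154  0.0799  0.042 ] F case [ 0.4 -0.1 -0.5]
clock: 12.88
position: [0.5106, -0.1363, 0.0473]
tool_rot: [[-0.084, 0.996, 0.003], [0.996, 0.084, -0.002], [-0.002, 0.003, -1.0]]
contact_force: [0.9, -8.7, -6.0]
finger_gap: 0.0
t 12.88 case [-0.1886  0.0784  0.0473] F case [-8.8 -0.2 -6. ]
```

```bash
python3 -m jog '[[[-0.008,0,0,0],[-0.016,0,0,0],[-0.02,0,-0.015,0],[-0.02,0,-0.035,0],[-0.02,0,-0.05,0]]]'; python3 st.py b9
python3 - <<'E'
from rig import *
import cv2
a=capture("scene")[150:275,195:345];cv2.imwrite("pics/c9.png",cv2.resize(a,None,fx=5,fy=4.8,interpolation=3))
E
```

```text
clock: 13.3
position: [0.5112, -0.1575, 0.0973]
tool_rot: [[-0.083, 0.997, 0.001], [0.997, 0.083, -0.0], [-0.0, 0.001, -1.0]]
contact_force: [-0.3, 0.4, 0.7]
finger_gap: -0.0
t 13.3 case [-0.2097  0.0795  0.0973] F case [0.4 0.3 0.7]
```

View pics/c9.png

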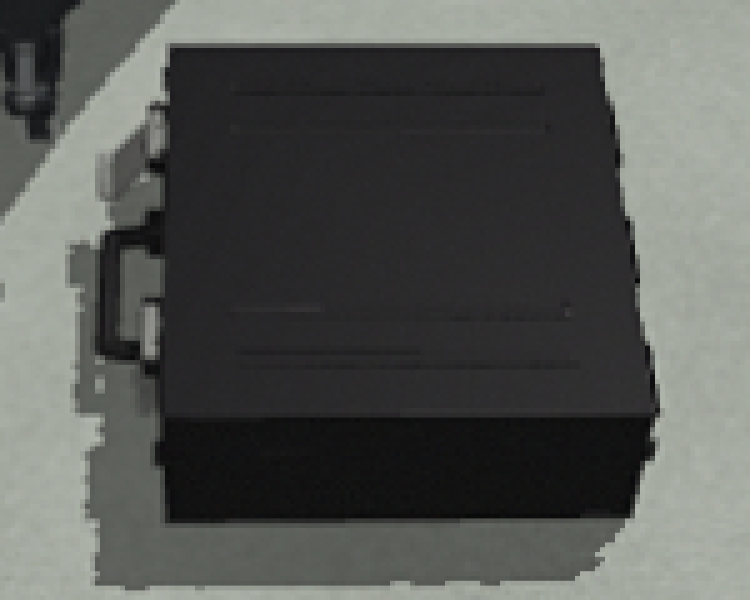

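```bash
python3 -m jog '[[[0.016,0,0.004,0],[0.028,0,0.010,0],[0.032,0,0.017,0],[0.032,0,0.022,0],[0.032,0,0.026,0]]]'; python3 st.py
```

```text
clock: 13.87
position: [0.5081, -0.124, 0.0687]
tool_rot: [[-0.085, 0.996, -0.001], [0.996, 0.085, -0.0], [0.0, -0.001, -1.0]]
contact_force: [0.1, -0.3, 0.4]
finger_gap: -0.002
t 13.87 case [-0.1761  0.0799  0.0687] F case [-0.3 -0.1  0.4]
```

```bash
python3 -m jog '[[[0.001,0,0.002,0],[0.003,0,0.0045,0],[0.005,0,0.006,0],[0.0075,0,0.008,0],[0.010,0,0.009,0]]]'; python3 st.py;  python3 -m jog '[[[0.002,0,0.001,0],[0.004,0,0.0015,0],[0.006,0,0.002,0],[0.008,0,0.002,0],[0.009,0,0.002,0]]]'; python3 st.py
```

```text
clock: 14.28
position: [0.5076, -0.1146, 0.0607]
tool_rot: [[-0.083, 0.997, 0.0], [0.997, 0.083, -0.001], [-0.001, 0.0, -1.0]]
contact_force: [-0.0, -2.9, -0.6]
finger_gap: -0.001
t 14.28 case [-0.1667  0.0797  0.0607] F case [-2.9  0.3 -0.6]
clock: 14.7
position: [0.5069, -0.1048, 0.0589]
tool_rot: [[-0.085, 0.996, 0.0], [0.996, 0.085, 0.0], [0.0, 0.0, -1.0]]
contact_force: [-0.6, -2.5, -1.7]
finger_gap: 0.004
t 14.7 case [-0.1569  0.0796  0.0589] F case [-2.5  0.8 -1.7]
```

```bash
python3 -m jog '[[[0.0008,0,0,0],[0.0016,0,0,0],[0.0024,0,0,0],[0.003,0,0,0],[0.003,0,0,0]]]'; python3 st.py
```

```text
clock: 15.12
position: [0.5067, -0.1032, 0.0589]
tool_rot: [[-0.083, 0.997, 0.001], [0.997, 0.083, -0.001], [-0.001, 0.001, -1.0]]
contact_force: [1.0, -6.6, -2.4]
finger_gap: -0.002
t 15.12 case [-0.1553  0.0796  0.0589] F case [-6.7 -0.5 -2.4]
```

```bash
python3 -m jog '[[[0.0004,0,0,0],[0.0008,0,0,0],[0.001,0,0,0],[0.001,0,0,0],[0.001,0,0,0]]]'; python3 st.py
```

```text
clock: 15.53
position: [0.5067, -0.1031, 0.0589]
tool_rot: [[-0.082, 0.997, 0.001], [0.997, 0.082, -0.002], [-0.002, 0.001, -1.0]]
contact_force: [0.2, -8.5, -3.0]
finger_gap: 0.0
t 15.53 case [-0.1552  0.0796  0.0589] F case [-8.5  0.5 -3. ]
```

Hard stop. I'll retreat straight out, go up and look.

```bash
python3 -m jog '[[[-0.012,0,0,0],[-0.035,0,0,0],[-0.065,0,-0.01,0],[-0.075,0,-0.045,0],[-0.075,0,-0.08,0]]]'; python3 -m jog '[[[-0.03,0,-0.03,0],[-0.06,0,-0.05,0],[-0.09,0,-0.05,0],[-0.12,0,-0.05,0],[-0.12,0,-0.05,0]]]'; python3 st.py a9
python3 - <<'E'
from rig import *
import cv2,numpy as np
a=capture("scene")[150:275,195:345];cv2.imwrite("pics/d9.png",cv2.resize(a,None,fx=5,fy=4.8,interpolation=3))
a=capture("top");cv2.imwrite("pics/t9.png",a)
b=cv2.imread("pics/top0.png");print(cv2.absdiff(a,b)[140:310,30:160].max(),cv2.absdiff(a,b)[140:235,335:430].mean())
E
```

```text
clock: 15.95
position: [0.5117, -0.1795, 0.1391]
tool_rot: [[-0.08, 0.997, -0.003], [0.997, 0.08, -0.001], [-0.0, -0.003, -1.0]]
contact_force: [0.1, -0.3, 0.1]
finger_gap: -0.003
clock: 16.37
position: [0.5226, -0.3022, 0.1902]
tool_rot: [[-0.079, 0.997, 0.002], [0.997, 0.079, -0.004], [-0.004, 0.002, -1.0]]
contact_force: [-0.7, -0.3, 0.6]
finger_gap: -0.001
t 16.37 case [-0.3549  0.0796  0.1902] F case [-0.2  0.7  0.6]
70 46.4670729455217
```

View pics/d9.png

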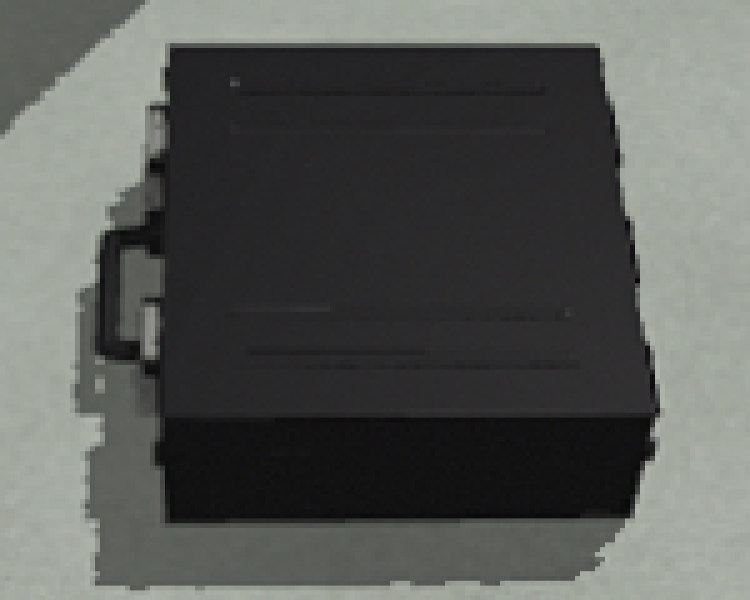

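View pics/t9.png

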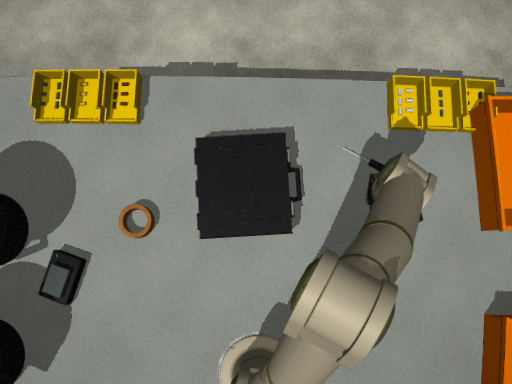

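```bash
python3 -c "
from rig import *
print(workorder.hand_in())"
```

```text
the job is handed in; nothing more can be done
None
```

The lid is shut and both latches are pushed in flat. I handed the job in at about 16.4 s on the robot's clock, with the arm clear of everything; no verdict was reported.

- **Lid:** I swung it down at about 0.5 rad/s with closed fingertips. It stopped with the tip at 105 mm, the given shut height, with about 35 N of downward force, and it looks flush in the pictures.
- **Right latch:** I pressed it in to a firm stop at about 8 N.
- **Left latch:** My first push, at the latch's free end, hardly moved it and I backed off at about 9 N. Pressing its outer face down and in took it to a firm stop at about 8.5 N.

**Last checks:**
- **Latches:** In the last pictures both lie flat. By the fingertip positions, their faces were within about 2 mm of flat, well under the 0.12 rad limit. I did not measure the latch angles directly.
- **Case and tape:** The case shows no visible shift and the tape looks to be where it was.
- **Battery and screwdriver:** The arm partly hid both in the last top view. I kept the fingers well clear of them, and no unexpected contact force showed.
- **Drill:** It is inside the shut case, so it could not be seen.

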